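Weigh a chuck jaw on the spring balance and log the reading

ROBOT

A 7-joint arm with a two-finger parallel gripper is mounted at the origin on the work surface. World frame = base frame: x ahead of the robot, y to its left, z up, the work surface at z = 0. Lengths are in m, angles in rad, forces in N, time in s.
With the tool pointing down it reaches from about 0.4 to 0.85 m from the base axis. Payload 10.4 kg.
Tool frame: the origin (TCP) lies at the very end of the fingers, on their centre line; the grasp point (between the pads) lies manip.hold_point_z behind it (manip.hold_point_z is the distance from the TCP to the grasp point, in m); z points along the fingers, y is the direction in which the jaws open and shut (so a half turn about z gives the same grasp; the last joint's range is limited). The gripper opens to 85 mm and grips with 20 to 120 N. Pads are 22 mm wide; open, the fingers measure 114 mm over their backs; the gripper's body (76 mm by 85 mm) begins 54 mm behind the grasp point. The pads swing forward as they close: fully open they stand 13 mm farther back than shut.
Start: joints at [-1.255, 0.332, -0.065, 1.46, 0.022, 1.35, -0.088], TCP at [0.208, 0.589, 0.231] pointing down, gripper open.
Joint ranges: [-2.6, 2.6], [-0.5, 2.12], [-1.47, 1.34], [0.16, 2.42], [-1.27, 4.41], [0.06, 2.06], [-2.6, 2.6]. Speed limits (rad/s): [2.22, 2.22, 2.79, 2.79, 3.14, 3.14, 3.14].

INTERFACE

Orientations are given as a unit quaternion [x, y, z, w].
In Python, from workcell import manip gives the robot as it stands.
- The arm moves only by the tool jog_arm, never from a script. Its arguments are lists of equal length, an entry for each row: "translation": the shift along the world's x, y, z in mm, a list of three; "turn": the turn about the world's z in degrees. In form: {"translation": [[x, y, z], ...], "turn": [turn, ...]}. A call has 1 to 12 rows; each row is the pose to reach, as a shift and turn from the pose measured when the call began; what a row does not reach only later rows make up. A row lasts 1/12 s, in which the tool goes at most 41.7 mm and 7.16 degrees, less where a joint would pass 70% of its speed; a pose out of reach is approached as far as the arm can. A call with a gripper value outside its range is refused whole. "grip" is the finger opening in mm, from 0 to 85.4, set as the call begins (left out, the last holds). The fingers move at their own pace and stop on an object; "grip_force" is the grip in N (left out, the last holds). Time passes only in rows, so rows that repeat a pose let the fingers close. It gives the time, the measured TCP pose, the force and the opening at its end, in the units of the state.
- manip.get_obs(): the state, without advancing time (a new reading comes with each control period).
- manip.camera(name): name is "scene" or "top" or "wrist"; returns a dict with "frame" (420x560x3 uint8, red, green, blue), "mtx" (3x3 intrinsics, pixels), "pose" (4x4, takes a point from camera to world coordinates). Camera axes: x right, y down, z forward; pixel columns grow to the right and rows downward; lengths in m; the calibration is good to about 2 mm. A picture is of the moment at which its call begins. There is no depth.
- manip.hand_in(): hands the job in, once; it reports no verdict.
Trained networks look in a picture, given as the dict that the camera call returned (one of the last four; its "shot" number tells which), for a name from the list of things; names that differ only in an ending like _2 or _b are one class to them, and where a whole thing is asked for, a point or a joint stands for the part that bears it (a point fixed in the world has none). Each returns a list of dicts, best first, with "confidence" (0 to 1); they miss things now and then, are a little off and sometimes report something else, mostly with a low value. They report only what shows in the picture. A call takes as long as a camera call. They do not tell look-alikes from the thing itself.
- manip.outline_of(picture, label): "mask" (420x560 bool, what is visible of it) and "extent" ([left, top, right, bottom] in pixels, round what is visible of it).
- manip.pinpoint(picture, label): "at" ([column, row] in pixels: a listed point, or the origin of a listed thing).
The state is a dict: "clock": time; "joint_pos": joint angles; "joint_velocities": joint speeds; "tau": joint torques, N m; "position": TCP position; "ee_rot": TCP orientation; "ft_force": force on the tool from outside, world axes, zero at the start; "torque": the same for the moment, N m; "grip_width": opening from 0.0 (shut) to 1.0 (fully open).
Only numpy, scipy, OpenCV 4.12 (cv2) and the standard library are available. Lean on these libraries where they do the work, as an engineer would, in place of code of your own. Each camera call takes 0.05 s, during which the arm holds its last target. There are 200 camera calls.

TASK

Hang the white chuck jaw that wears the blue eye frame on the hook of the spring balance by that eye, letting it down slowly and gently so that the spring carries its whole weight before you let go and the hook neither drops nor springs up. When it hangs free and quite still, press the red button on the yellow remote to log the reading and let the button come up again. Leave the jaw hanging and everything else where it is.

Things in the scene. Friction and masses are not known exactly. Their poses are not given: they have to be found in the camera images.
- jaw: the jaw to weigh, loose, standing upright on the bench: white nylon block 44 (x) x 60 (y) x 56 mm, narrower (36 x 48) above 34 mm height, weighted inside so that its mass is unknown, between 0.3 and 0.9 kg. On top stands a blue steel eye frame, 12 mm thick (x) and 36 mm wide (y), from 56 to 124 mm height, with an opening right through along x. Alike when turned half round about z. Origin at the centre of the underside, z up
- jaw_grip (a point): centre of the blue frame's solid upper part, 108 mm above the jaw's underside; take it here across its 36 mm width (along the jaw's y); its flat sides reach from 56 to 124 mm height. Axes as the jaw's
- jaw_eye (a point): top of the frame's opening, the point that rests on the hook, 96 mm above the jaw's underside. The opening runs along the jaw's x, is 24 mm wide (y) and 40 mm high at the middle, from the block's top at 56 mm up to a roof-shaped top that slopes down 7 mm to the sides. Axes as the jaw's
- jaw_base (a point): centre of the jaw's underside, axes as the jaw's
- balance: spring balance fixed to the bench, two posts 269 mm high on a 150 mm grey base 18 mm thick, with a red pointer on a white graduated strip. Origin at the centre of the column's foot on the bench; its -x axis points from the column along the hook arm, z up
- hook_seat (a point): lowest point of the upper side of the hook's bar, where the eye hangs, now (it moves down with the hook). The bar is 8 mm round, runs along the balance's x and reaches 120 mm out from the column to this point; towards the column it climbs 8 mm over the next 35 mm and then runs level, towards the tip it climbs 12 mm over 22 mm. Axes as the balance's
- hook_tip (a point): centre of the rounded free end of the hook's bar, 22 mm beyond hook_seat, away from the column; its top is 12 mm above hook_seat. An eye is passed over it towards the column
- scale_hook (a joint): how far the spring balance's hook has gone down, m: 0 unloaded, stop at 0.105. The spring gives about 10 mm per newton (100 N/m), lightly damped, so a hung jaw goes down 29 to 88 mm; the hook must never be driven, dropped or let spring faster than 0.07 m/s, nor loaded above 15 N
- log_button_top (a point): centre of the top of the red push button, 28 mm across, on the yellow remote (130 x 56 x 20 mm, fixed to the bench); presses straight down
- log_button (a joint): travel of the red button, m: 0 up, 0.006 fully down, which takes 5 N; springs back; it counts as pressed beyond 0.004
- jaw2: a plain white nylon jaw like the other, without eye frame, a bystander; origin at the underside
- jaw3: another such bystander jaw; origin at the underside
- jaw4: another such bystander jaw; origin at the underside
- bowl: smoky grey resin bowl, 124 mm across, 75 mm high, a bystander; origin at the underside
- chuck_key: T-shaped steel chuck key lying on the bench, a bystander; origin at the underside
There are look-alikes about, which are no part of the job. Of the things like the part that bears log_button_top, leave any that is green; of the rest the smaller one is meant. What is shaped like the jaw but purple is not meant.

How it is judged:
By the outcome, as a careful person would: the job done as asked, in the order asked, and still so for the second after the job is handed in, with the robot touching nothing.
It also fails if it takes over 72 s, if anything falls off the work surface, if the arm or the gripper's body presses on something with over 40 N, if the wrist force passes 120 N, or if a joint passes its speed limit or range.

## Working session

There is one attempt and no reset: what is moved stays moved. The work goes in short steps, Python scripts to look and compute and a tool call to move; the robot and the scene stay as the last step left them, time stands still between calls to the robot, and variables do not carry over. Pictures are saved under pics/ and viewed, about 8 in all and at most 12, crops included, and the job is handed in when it is done.

Besides the shell and the picture viewer there is one more tool, called after "Emit:" as name(argument=value, ...) on one line, values as JSON. jog_arm: Moves the arm, as the interface text tells. Its arguments: {"type":"object","properties":{"translation":{"type":"array"},"turn":{"type":"array"},"grip":{"type":"number"},"grip_force":{"type":"number"}},"required":["translation","turn"]}

```bash
mkdir -p pics
cat > h.py <<'E'
import numpy as np, cv2
from workcell import manip
def save(p,n): cv2.imwrite('pics/'+n,cv2.cvtColor(p['frame'],cv2.COLOR_RGB2BGR))
def ray(p,uv):
    d=p['pose'][:3,:3]@np.linalg.inv(p['mtx'])@np.array([uv[0],uv[1],1.]); return p['pose'][:3,3],d/np.linalg.norm(d)
def atz(p,uv,z):
    o,d=ray(p,uv); return o+d*(z-o[2])/d[2]
def tri(rs):
    A=0;b=0
    for o,d in rs:
        M=np.eye(3)-np.outer(d,d);A=A+M;b=b+M@o
    x=np.linalg.solve(A,b); return x,[float(np.linalg.norm((np.eye(3)-np.outer(d,d))@(x-o))) for o,d in rs]
def proj(p,X):
    c=np.linalg.inv(p['pose'])@np.append(X,1); q=p['mtx']@c[:3]; return q[:2]/q[2]
E
python3 - <<'E'
from h import *
np.set_printoptions(precision=3,suppress=True)
o=manip.get_obs();print({k:np.round(v,3) for k,v in o.items()},manip.hold_point_z)
P={}
for n in['scene','top']:
    p=manip.camera(n);P[n]=p;save(p,n+'0.png');print(n,p['pose'])
    for l in['jaw','jaw_grip','jaw_eye','jaw_base','balance','hook_seat','hook_tip','log_button_top']:
        print(n,l,[(np.round(d['at'],1),round(d['confidence'],2)) for d in manip.pinpoint(p,l)])
E
cd pics; python3 -c "
import cv2,numpy as np
"
```

```text
{'clock': np.float64(0.0), 'joint_pos': array([-1.255,  0.333, -0.065,  1.461,  0.022,  1.35 , -0.089]), 'joint_velocities': array([ 0.001,  0.   , -0.   , -0.002, -0.001,  0.001, -0.001]), 'tau': array([  0.   , -62.545,   0.05 , -39.16 ,   0.016,   0.01 ,   0.   ]), 'position': array([0.208, 0.589, 0.231]), 'ee_rot': array([ 0.169,  0.986, -0.001, -0.   ]), 'ft_force': array([-0.392,  0.283, -0.099]), 'torque': array([-0.016,  0.038,  0.021]), 'grip_width': np.float64(0.999)} 0.0187
scene [[ 0.18   0.731 -0.659  1.424]
 [ 0.983 -0.12   0.136 -0.22 ]
 [ 0.02  -0.672 -0.74   1.128]
 [ 0.     0.     0.     1.   ]]
scene jaw [(array([232.5, 288.2]), 0.8), (array([262.3, 277.6]), 0.74), (array([245., 222.]), 0.67), (array([253.8, 240.9]), 0.6), (array([292.5, 206.8]), 0.51)]
scene jaw_grip [(array([240.8, 202.2]), 0.79), (array([253.5, 223.8]), 0.71)]
scene jaw_eye [(array([243.2, 203.1]), 0.83), (array([250.3, 226.3]), 0.71)]
scene jaw_base [(array([240.4, 222.4]), 0.84), (array([252.4, 241.2]), 0.69)]
scene balance [(array([378.5, 236. ]), 0.96)]
scene hook_seat [(array([353.8, 195.2]
[... 239 characters left out ...]

 [ 0.     0.     0.     1.   ]]
top jaw [(array([336.3, 164.7]), 0.92), (array([295.2, 177.2]), 0.86), (array([248.7, 264.6]), 0.83), (array([314.9, 254.5]), 0.77)]
top jaw_grip [(array([312.3, 217.3]), 0.75), (array([317.9, 248.7]), 0.57), (array([184.4, 192. ]), 0.32)]
top jaw_eye [(array([308.7, 215.5]), 0.85), (array([317.4, 252. ]), 0.57), (array([311.7, 256.3]), 0.4)]
top jaw_base [(array([310.1, 256.2]), 0.65), (array([304.1, 217.6]), 0.65)]
top balance [(array([157.9, 210.7]), 0.73)]
top hook_seat [(array([187.6, 192.7]), 0.78)]
top hook_tip [(array([191.7, 190.3]), 0.74)]
top log_button_top [(array([443.2, 244.9]), 0.56), (array([380.1, 228.2]), 0.53), (array([356.5, 294.1]), 0.4)]
```

View pics/scene0.png

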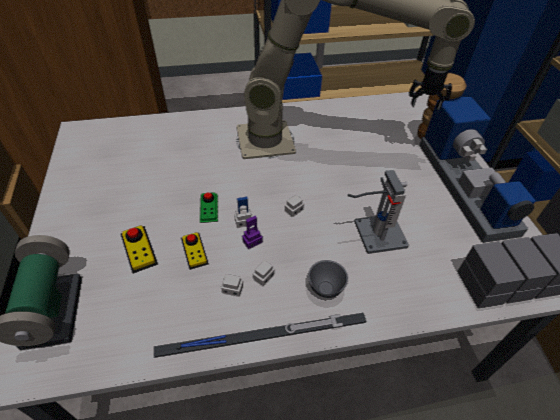

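View pics/top0.png

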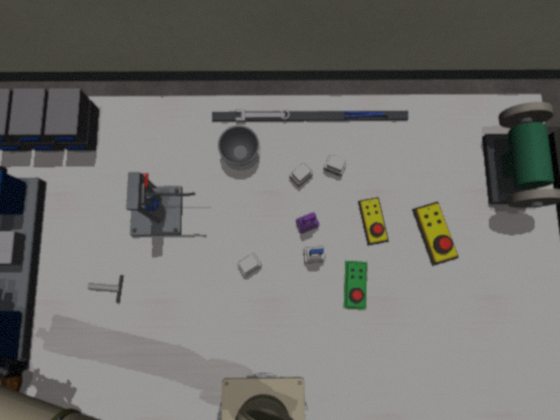

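Candidates for the jaw: the white jaw with a blue eye at scene (243,212) and top (314,253), the purple one at scene (252,232), and plain white jaws at scene (294,206), (232,285) and (263,273). I choose the white one with the blue eye.

Remotes: green at scene (208,205), large yellow at (138,247), small yellow at (194,248). I choose the small yellow one. I'll check both in a close crop.

Run:
```python
from h import *
np.set_printoptions(precision=4,suppress=True)
s=manip.camera('scene');t=manip.camera('top')
def c(p,x,y,w,h,k): return cv2.resize(p['frame'][y:y+h,x:x+w],None,fx=k,fy=k,interpolation=cv2.INTER_CUBIC)
a=np.hstack([c(s,215,185,65,65,6),c(t,285,205,65,65,6)]);b=np.hstack([c(s,325,165,90,90,4.3333),c(t,125,160,90,90,4.33334)])
im=np.vstack([a,b]); im=cv2.resize(im,(600,int(600*im.shape[0]/im.shape[1]))); cv2.imwrite('pics/crop1.png',im[:,:,::-1])
def T(u,v): x,r=tri([ray(s,u),ray(t,v)]);return x,np.round(r,4)
print('grip',T((240.8,202.2),(317.9,248.7)),'eye',T((243.2,203.1),(317.4,252)),'base',T((240.4,222.4),(310.1,256.2)))
print('seat',T((353.8,195.2),(187.6,192.7)))
print('tip top@z.15-.25',atz(t,(191.7,190.3),.2))
print('button',T((192.4,236.2),(380.1,228.2)), 'bal',T((378.5,236),(157.9,210.7)))
for l in['jaw','log_button_top','balance','jaw2','bowl']:
  for p,n in((s,'s'),(t,'t')): print(n,l,[(np.round(d['extent']).astype(int).tolist(),round(d['confidence'],2)) for d in manip.outline_of(p,l)])
```

```text
grip (array([ 0.4663, -0.1566,  0.1122]), array([0.0005, 0.0005])) eye (array([ 0.4591, -0.152 ,  0.0996]), array([0.0045, 0.0045])) base (array([ 0.456 , -0.1526, -0.0068]), array([0.0095, 0.0095]))
seat (array([0.6008, 0.1836, 0.2262]), array([0.0019, 0.0019]))
tip top@z.15-.25 [0.6129 0.1765 0.2   ]
button (array([ 0.5323, -0.3384,  0.0467]), array([0.0076, 0.0076])) bal (array([ 0.6   ,  0.3161, -0.0044]), array([0.0008, 0.0008]))
s jaw [([241, 216, 262, 249], 0.83), ([285, 192, 307, 217], 0.8), ([232, 193, 253, 228], 0.78), ([220, 273, 244, 293], 0.64), ([254, 259, 276, 288], 0.55)]
t jaw [([288, 164, 313, 187], 0.84), ([326, 152, 345, 175], 0.8), ([236, 253, 261, 275], 0.8), ([294, 214, 320, 232], 0.76), ([304, 247, 325, 259], 0.73)]
s log_button_top [([131, 229, 138, 239], 0.49), ([203, 194, 210, 196], 0.48), ([191, 235, 194, 241], 0.4)]
t log_button_top [([438, 238, 452, 251], 0.71), ([352, 291, 362, 301], 0.51), ([377, 226, 381, 232], 0.44), ([220, 125, 260, 167], 0.2)]
s balance [([348, 171, 406, 252], 0.75)]
t balance [([127, 172, 194, 239], 0.84)]
s jaw2 [([241, 216, 262, 249], 0.83), ([285, 192, 307, 217], 0.8), ([232, 193, 253, 228], 0.78), ([220, 273, 244, 293], 0.64), ([254, 259, 276, 288], 0.55)]
t jaw2 [([288, 164, 313, 187], 0.84), ([326, 152, 345, 175], 0.8), ([236, 253, 261, 275], 0.8), ([294, 214, 320, 232], 0.76), ([304, 247, 325, 259], 0.73)]
s bowl [([304, 262, 349, 298], 0.77)]
t bowl [([136, 172, 196, 206], 0.66), ([220, 126, 260, 164], 0.61)]
```

View pics/crop1.png

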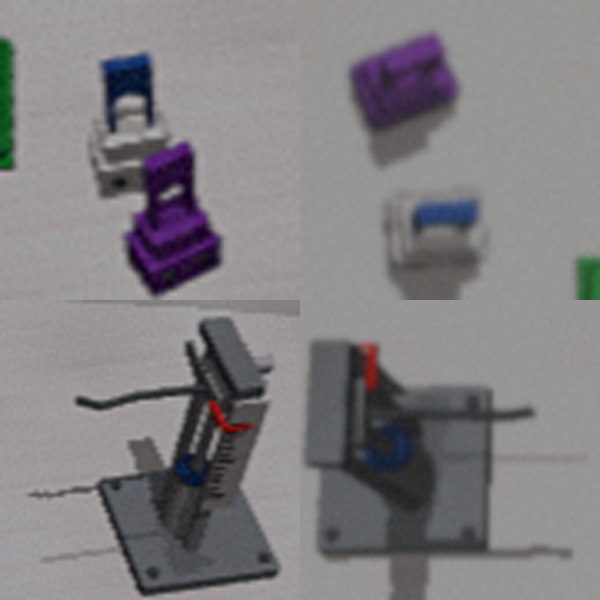

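The crop confirms it: the blue-framed white jaw is at scene (243,212), with the opening roughly along world x. The hook bar runs roughly along -y, with its tip at scene (349,195). I'll move over the jaw.

Emit:
jog_arm(translation=[[192,-389,60],[192,-389,60],[192,-389,60],[192,-389,60],[192,-389,60],[192,-389,60],[192,-389,60],[192,-389,60],[192,-389,60],[192,-389,60],[192,-389,60],[192,-389,60]], turn=[5,10,15,20,20,20,20,20,20,20,20,20])

```text
clock: 2.5
position: [0.4022, 0.1957, 0.2926]
ee_rot: [-0.001, 1.0, 0.0, 0.001]
ft_force: [-0.1, 0.7, -0.6]
grip_width: 1.0
```

Run:
```python
from h import *
np.set_printoptions(precision=4,suppress=True)
s=manip.camera('scene');t=manip.camera('top')
o=manip.get_obs();print(o['position'],o['ee_rot'],o['joint_pos'],o['clock'])
w=manip.camera('wrist');print(w['pose'])
def T(u,v): x,r=tri([ray(s,u),ray(t,v)]);return x,np.round(r,4)
print('tip',T((349,195.3),(194,193)));print('bar end',T((325+195/3.333,165+(388-300)/3.333),(125+75/3.333,160+108/3.333)))
print('button',atz(s,(191.5,239),.03),atz(t,(377,229),.03))
for p in(s,t): print([ (l,[(np.round(d['at'],1),round(d['confidence'],2)) for d in manip.pinpoint(p,l)]) for l in ('hook_seat','hook_tip','log_button_top')])
```

```text
[0.3999 0.2001 0.2916] [-0.0042  1.      0.0005  0.0002] [-0.8026 -0.1056  0.2198  1.8152  0.0226  1.4287  0.992 ] 2.6
[[-0.0078  0.9594  0.2819  0.3275]
 [ 1.      0.0071  0.0033  0.1989]
 [ 0.0011  0.2819 -0.9594  0.4339]
 [ 0.      0.      0.      1.    ]]
tip (array([0.5998, 0.1676, 0.2272]), array([0.0024, 0.0024]))
bar end (array([0.6014, 0.2826, 0.228 ]), array([0.0005, 0.0005]))
button [ 0.5324 -0.336   0.03  ] [ 0.5319 -0.3406  0.03  ]
[('hook_seat', [(array([242.2, 199.5]), 0.74), (array([355.4, 196.5]), 0.69)]), ('hook_tip', [(array([349. , 194.7]), 0.75), (array([240.6, 222.6]), 0.53)]), ('log_button_top', [(array([134.6, 231.4]), 0.64), (array([191. , 234.4]), 0.56), (array([206.9, 190.9]), 0.39)])]
[('hook_seat', [(array([186.4, 189.8]), 0.59)]), ('hook_tip', [(array([191.1, 191.4]), 0.8), (array([315.3, 250. ]), 0.44)]), ('log_button_top', [(array([379.2, 230.5]), 0.6), (array([445.2, 245.8]), 0.49), (array([355.1, 298.2]), 0.48)])]
```

Emit:
jog_arm(translation=[[60,-353,-10],[60,-353,-10],[60,-353,-10],[60,-353,-10],[60,-353,-10],[60,-353,-10],[60,-353,-10],[60,-353,-10],[60,-353,-10],[60,-353,-10],[60,-353,-10],[60,-353,-10]], turn=[0,0,0,0,0,0,0,0,0,0,0,0])

```text
clock: 3.95
position: [0.4595, -0.1509, 0.281]
ee_rot: [-0.006, 1.0, -0.0, -0.0]
ft_force: [0.7, 1.4, -0.1]
grip_width: 1.0
```

```bash
cat > jawfit.py <<'E'
from h import *
np.set_printoptions(precision=4,suppress=True)
w=manip.camera('wrist');o=manip.get_obs();print(o['position'],o['ee_rot'],o['clock'])
save(w,'wrist1.png')
for l in('jaw_grip','jaw_eye','jaw_base'):
  print(l,[(np.round(d['at'],1),round(d['confidence'],2),atz(w,d['at'],{'jaw_grip':.108,'jaw_eye':.096,'jaw_base':0}[l])) for d in manip.pinpoint(w,l)])
hsv=cv2.cvtColor(w['frame'],cv2.COLOR_RGB2HSV)
m=((hsv[...,0]>100)&(hsv[...,0]<125)&(hsv[...,1]>120)&(hsv[...,2]>40)).astype(np.uint8)
n,lab,st,c=cv2.connectedComponentsWithStats(m)
for i in range(1,n):
  if st[i,4]>60:
    print(st[i],c[i])
E
python3 jawfit.py
```

```text
[ 0.4595 -0.1505  0.281 ] [-0.0068  1.     -0.     -0.0003] 4.0
jaw_grip [(array([280.7, 187.5]), 0.87, array([ 0.4589, -0.1511,  0.108 ])), (array([292.4, 269.2]), 0.79, array([ 0.5563, -0.1362,  0.108 ]))]
jaw_eye [(array([295.8, 262.2]), 0.9, array([ 0.5534, -0.1318,  0.096 ])), (array([282.1, 186.8]), 0.75, array([ 0.4609, -0.1495,  0.096 ]))]
jaw_base [(array([280.1, 174.3]), 0.93, array([ 0.4643, -0.1518,  0.    ])), (array([294.4, 230.6]), 0.86, array([ 0.5497, -0.1292,  0.    ]))]
```

View pics/wrist1.png

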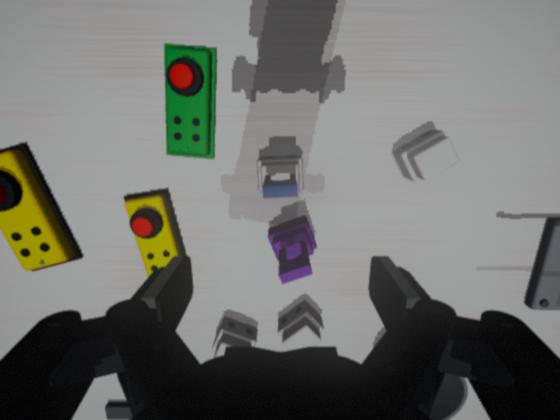

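Wrist view: the blue-framed jaw is at (281,180), purple at (292,245), and the small yellow remote's button at (146,222). Now I'll fit the yaw.

```bash
cat >> jawfit.py <<'E'
r=w['frame'].astype(int); m=((r[...,2]>r[...,0]*1.4)&(r[...,2]>r[...,1]*1.2)&(r[...,2]>60)).astype(np.uint8)
m[230:]=0;m[:,:240]=0;m[:,330:]=0
ys,xs=np.nonzero(m);print(len(xs),xs.min(),xs.max(),ys.min(),ys.max())
cs=np.arange(xs.min()+3,xs.max()-2)
lo=np.polyfit(cs,[ys[xs==c].max() for c in cs],1);up=np.polyfit(cs,[ys[xs==c].min() for c in cs],1)
print('slopes',lo,up)
rows=np.arange(ys.min(),ys.max()+1);print([(int(q),int(xs[ys==q].min()),int(xs[ys==q].max())) for q in rows])
R=[atz(w,(c,np.polyval(lo,c)+.5),.124) for c in (xs.min(),xs.max()+1)];print('front top edge',R,'len',np.linalg.norm(R[0]-R[1]),'ang deg of edge from y',np.degrees(np.arctan2(-(R[1]-R[0])[0],(R[1]-R[0])[1])))
print('button',atz(w,(145.5,222),.03))
cv2.imwrite('pics/crop2.png',cv2.resize(w['frame'][120:300,100:340],None,fx=3.3,fy=3.3,interpolation=cv2.INTER_CUBIC)[:,:,::-1])
E
python3 jawfit.py
```

```text
[ 0.4595 -0.1509  0.2812] [-0.0067  1.      0.     -0.0001] 4.2
jaw_grip [(array([293.6, 268.6]), 0.97, array([ 0.5558, -0.1346,  0.108 ])), (array([281. , 185.7]), 0.89, array([ 0.4571, -0.1506,  0.108 ])), (array([415.4, 155. ]), 0.43, array([ 0.4226, -0.0108,  0.108 ])), (array([141. , 224.5]), 0.31, array([ 0.5034, -0.3061,  0.108 ]))]
jaw_eye [(array([283.2, 187.9]), 0.94, array([ 0.4623, -0.148 ,  0.096 ])), (array([293.8, 264.3]), 0.59, array([ 0.5564, -0.1338,  0.096 ]))]
jaw_base [(array([280. , 172.6]), 0.89, array([ 0.462 , -0.1517,  0.    ])), (array([290.6, 233.8]), 0.75, array([ 0.5552, -0.1345,  0.    ]))]
327 263 296 185 196
slopes [ -0.0692 214.1738] [ -0.0205 191.6297]
[(185, 291, 295), (186, 266, 296), (187, 263, 296), (188, 263, 296), (189, 263, 296), (190, 263, 295), (191, 263, 295), (192, 263, 295), (193, 264, 295), (194, 264, 294), (195, 264, 288), (196, 264, 269)]
front top edge [array([ 0.4651, -0.1691,  0.124 ]), array([ 0.4622, -0.1341,  0.124 ])] len 0.03507222119601988 ang deg of edge from y 4.826432033293369
button [ 0.5283 -0.3375  0.03  ]
```

View pics/crop2.png

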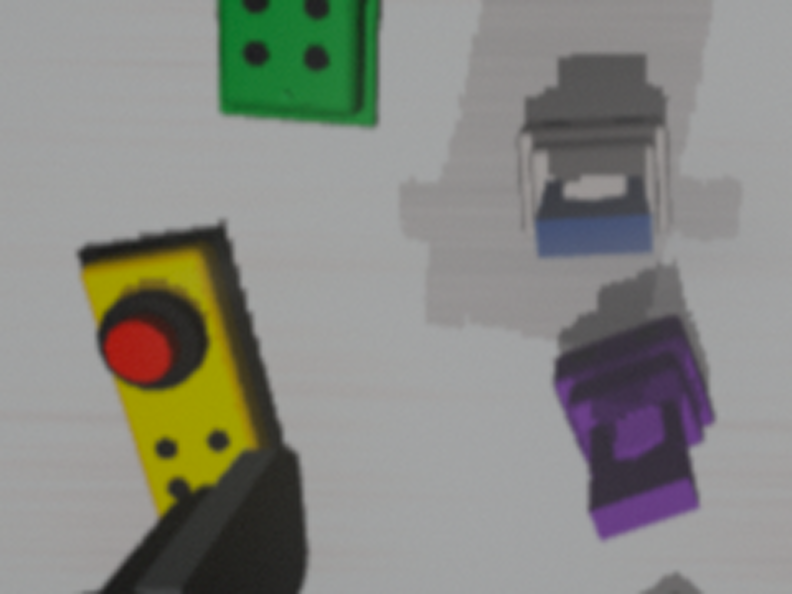

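Emit:
jog_arm(translation=[[-1,-1,-35],[-1,-1,-70],[-1,-1,-105],[-1,-1,-135],[-1,-1,-160],[-1,-1,-180],[-1,-1,-192],[-1,-1,-192],[-1,-1,-192]], turn=[2.5,2.5,2.5,2.5,2.5,2.5,2.5,2.5,2.5])

```text
clock: 5.1
position: [0.4582, -0.1525, 0.0892]
ee_rot: [-0.028, 1.0, -0.0, -0.001]
ft_force: [0.5, -0.6, 0.1]
grip_width: 0.998
```

Emit:
jog_arm(translation=[[0,0,0],[0,0,0],[0,0,0],[0,0,0],[0,0,0],[0,0,0],[0,0,0],[0,0,0]], turn=[0,0,0,0,0,0,0,0], grip=25, grip_force=60)

```text
clock: 5.77
position: [0.4587, -0.1523, 0.0899]
ee_rot: [-0.028, 1.0, 0.0, -0.0]
ft_force: [-1.9, 1.9, 6.9]
grip_width: 0.411
```

Emit:
jog_arm(translation=[[0,0,5],[0,0,15],[0,0,40],[0,0,75],[0,0,110],[0,0,140],[0,0,155],[0,0,160],[0,0,160],[0,0,160]], turn=[0,0,0,0,0,0,0,0,0,0])

```text
clock: 6.6
position: [0.4582, -0.1522, 0.2491]
ee_rot: [-0.028, 1.0, 0.0, -0.001]
ft_force: [-0.3, -0.8, -4.4]
grip_width: 0.408
```

Run:
```python
from h import *
np.set_printoptions(precision=4,suppress=True)
o=manip.get_obs();print(o['position'],o['ee_rot'],o['joint_pos'],o['ft_force'],o['torque'],o['grip_width'],o['clock'])
w=manip.camera('wrist');s=manip.camera('scene')
for p in(w,s):
 for l in('jaw_grip','jaw_eye','jaw_base'):
  print(l,[(np.round(d['at'],1),round(d['confidence'],2)) for d in manip.pinpoint(p,l)])
im=np.hstack([w['frame'],cv2.resize(s['frame'][130:270,180:300],(360,420),interpolation=cv2.INTER_CUBIC)])
im=cv2.resize(im,(800,365));cv2.imwrite('pics/g1.png',im[:,:,::-1])
```

```text
[ 0.4582 -0.1522  0.2491] [-0.0281  0.9996  0.0001 -0.0006] [-0.5079 -0.0306  0.7315  1.8282  0.021   1.3374  1.8455] [-0.3349 -0.8258 -4.364 ] [ 0.0383  0.0246 -0.0303] 0.40793501569208684 6.6
jaw_grip [(array([283.4, 281.4]), 0.66)]
jaw_eye [(array([283.9, 271.5]), 0.88)]
jaw_base []
jaw_grip [(array([252.1, 223.8]), 0.85), (array([240. , 165.1]), 0.82)]
jaw_eye [(array([241.5, 165.5]), 0.81), (array([252.9, 225.9]), 0.81)]
jaw_base [(array([238.1, 190.6]), 0.74)]
```

View pics/g1.png

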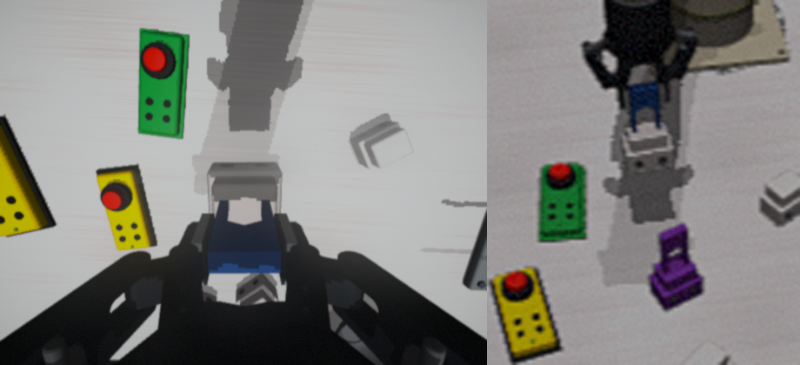

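Held; the jaw weighs about 4.3 N. Next I go to the pre-approach in front of the hook tip, turned so the eye faces the bar.

Emit:
jog_arm(translation=[[6,-2,3],[15,20,10],[30,45,15],[45,70,15],[60,95,15],[75,120,15],[90,145,15],[105,170,15],[120,195,15],[132,215,15],[138,226,15],[142,232,15]], turn=[-3,-9,-16,-23,-30,-37,-44,-51,-58,-65,-72,-78])

```text
clock: 8.0
position: [0.601, 0.0826, 0.2636]
ee_rot: [0.608, 0.794, -0.0, -0.001]
ft_force: [-0.0, 0.5, -4.7]
grip_width: 0.413
```

Emit:
jog_arm(translation=[[0,0,0],[0,0,0],[0,0,0],[0,0,0],[0,0,0],[0,0,0],[0,0,0]], turn=[-6,-11,-15,-15,-15,-15,-15])

```text
clock: 8.58
position: [0.601, 0.0826, 0.2635]
ee_rot: [0.706, 0.708, -0.0, -0.001]
ft_force: [-0.7, -0.3, -3.3]
grip_width: 0.411
```

Run:
```python
from h import *
np.set_printoptions(precision=4,suppress=True)
w=manip.camera('wrist');s=manip.camera('scene');t=manip.camera('top')
o=manip.get_obs();print(o['position'],o['ee_rot'],o['joint_pos'],o['ft_force'],o['clock']);print(w['pose'])
for p in(w,s,t):
 for l in('jaw_eye','hook_seat','hook_tip'):
  print(l,[(np.round(d['at'],1),round(d['confidence'],2)) for d in manip.pinpoint(p,l)])
im=np.hstack([w['frame'],cv2.resize(s['frame'][150:262,310:406],(360,420),interpolation=cv2.INTER_CUBIC)])
im=cv2.resize(im,(800,365));cv2.imwrite('pics/h1.png',im[:,:,::-1])
for X in([.6,.196,.223],[.6,.174,.232],[.6,.23,.228]): print(proj(w,X),proj(s,X),proj(t,X))
```

```text
[0.601  0.0825 0.2636] [ 0.7066  0.7076 -0.0001 -0.0007] [-0.7718  0.3219  0.716   1.496  -0.2131  1.404  -0.0442] [-0.658  -0.4258 -3.4146] 8.7333
[[ 1.      0.0023 -0.0016  0.6004]
 [ 0.0018 -0.9596 -0.2815  0.1538]
 [-0.0022  0.2815 -0.9596  0.4058]
 [ 0.      0.      0.      1.    ]]
jaw_eye [(array([283.6, 271.1]), 0.77)]
hook_seat [(array([277.2,  53.1]), 0.77)]
hook_tip [(array([275.4,  91.3]), 0.64)]
jaw_eye [(array([321.9, 186.8]), 0.72), (array([251.4, 225. ]), 0.67)]
hook_seat [(array([383.4, 187.6]), 0.65)]
hook_tip [(array([346.8, 198. ]), 0.56)]
jaw_eye [(array([224.9, 190.5]), 0.63), (array([306.8, 215.3]), 0.56), (array([335.7, 166.3]), 0.55)]
hook_seat []
hook_tip []
[280.5625  37.0274] [356.7853 195.3472] [182.2454 193.1604]
[280.4556  78.5188] [350.4373 194.1361] [190.1975 192.2653]
[280.6729 -42.0372] [367.4941 192.9674] [168.4465 192.8275]
```

View pics/h1.png

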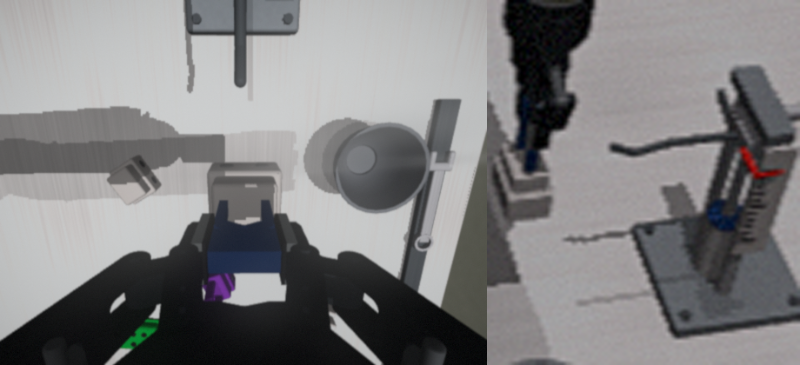

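The wrist view shows the bar's tip at about column 276, row 95–99, with the jaw centred in front of it. I'll fit the tip by triangulating over the three cameras.

Run:
```python
from h import *
np.set_printoptions(precision=4,suppress=True)
w=manip.camera('wrist');s=manip.camera('scene');t=manip.camera('top')
print(w['mtx'])
for n,a in(('tip',((276,93),(349,195),(192,192))),('seat',((277,53),(355.4,196),(186.5,192.5)))):
  print(n,tri([ray(p,u) for p,u in zip((w,s,t),a)]), tri([ray(p,u) for p,u in zip((w,s),a)]))
g=cv2.cvtColor(w['frame'],cv2.COLOR_RGB2GRAY).astype(int)
for r in(5,20,40,60,75,85,92,96,100,104): 
  x=np.nonzero(g[r,255:300]<95)[0]+255; print(r,(x.min(),x.max()) if len(x) else None)
r=w['frame'].astype(int); m=((r[...,2]>r[...,0]*1.5)&(r[...,2]>50)); m[:,:200]=0;m[:,360:]=0
for q in range(290,318,6):
  x=np.nonzero(m[q])[0]; print('blue',q,(x.min(),x.max()) if len(x) else None)
P=manip.get_obs()['position'];print(proj(w,P),proj(w,P+[0,0,.006]),proj(w,P+[0,-.006,.034]),proj(w,P+[.018,-.006,.034]))
# hook x from bar columns at z .228
print(atz(w,(276,20),.228),atz(w,(276,85),.232))
cv2.imwrite('pics/h2.png',np.hstack([cv2.resize(s['frame'][170:230,315:405],None,fx=4.4,fy=4.4,interpolation=3),cv2.resize(t['frame'][165:225,140:230],None,fx=4.4,fy=4.4,interpolation=3)])[:,:,::-1])
```

```text
[[300.2088   0.     280.4428]
 [  0.     300.2088 205.8134]
 [  0.       0.       1.    ]]
tip (array([0.5998, 0.1687, 0.2299]), [0.002777267583574804, 0.0012322147578151385, 0.0016869203182345918]) (array([0.5983, 0.1687, 0.2276]), [0.00176615192074493, 0.0017661519207450133])
seat (array([0.6006, 0.1882, 0.2224]), [0.002368957251771276, 0.0030260491903285783, 0.003107594023657349]) (array([0.5987, 0.1906, 0.2196]), [0.0018118770477033687, 0.0018118770477033109])
5 (np.int64(268), np.int64(283))
20 (np.int64(269), np.int64(282))
40 (np.int64(269), np.int64(283))
60 (np.int64(270), np.int64(281))
75 (np.int64(270), np.int64(281))
85 (np.int64(270), np.int64(281))
92 (np.int64(270), np.int64(281))
96 (np.int64(270), np.int64(280))
100 None
104 None
blue 290 (np.int64(238), np.int64(323))
blue 296 (np.int64(238), np.int64(322))
blue 302 (np.int64(239), np.int64(322))
blue 308 (np.int64(239), np.int64(322))
blue 314 (np.int64(240), np.int64(267))
[281.8886 259.9804] [281.9189 265.409 ] [282.074  309.9315] [325.086  309.9907]
[0.5978 0.2028 0.228 ] [0.5978 0.1708 0.232 ]
```

View pics/h2.png

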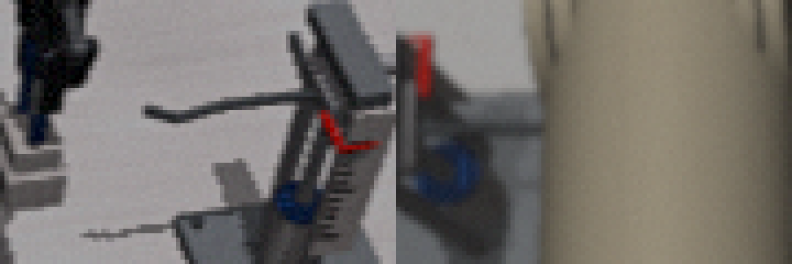

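Emit:
jog_arm(translation=[[-2,10,-10],[-2,25,-20],[-2,40,-23],[-2,53,-23],[-2,62,-23],[-2,68,-23],[-2,68,-23],[-2,68,-23]], turn=[0,0,0,0,0,0,0,0])

```text
clock: 10.0
position: [0.5992, 0.1505, 0.2408]
ee_rot: [0.707, 0.707, -0.0, -0.0]
ft_force: [0.7, 0.2, -3.9]
grip_width: 0.412
```

Run:
```python
from h import *
np.set_printoptions(precision=4,suppress=True)
w=manip.camera('wrist');s=manip.camera('scene')
o=manip.get_obs();print(o['position'],o['ft_force'],o['clock'])
im=np.hstack([cv2.resize(w['frame'][:340,170:390],(440,680))[:600],cv2.resize(s['frame'][160:260,325:395],(360,514),interpolation=cv2.INTER_CUBIC)[:600] if 0 else cv2.copyMakeBorder(cv2.resize(s['frame'][160:260,325:395],(360,514),interpolation=3),0,86,0,0,0)])
cv2.imwrite('pics/h3.png',im[:,:,::-1])
P=o['position'];E=P+[0,0,.006]
print('eye in scene',proj(s,E),'opening bottom',proj(s,E-[0,0,.04]))
```

```text
[0.5993 0.1495 0.2409] [ 0.8642 -0.6012 -3.7283] 10.1
eye in scene [343.4124 191.4671] opening bottom [341.6585 200.4814]
```

View pics/h3.png

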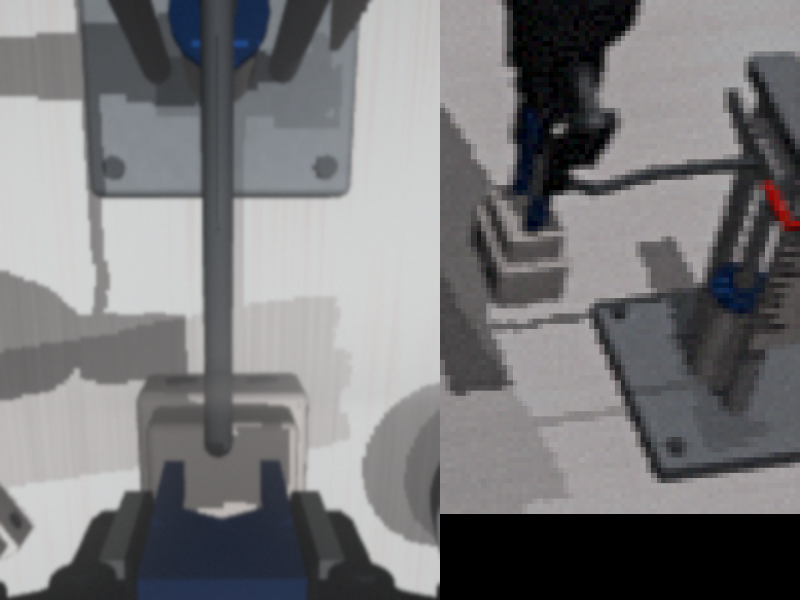

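The bar's tip at crop (217,450) points into the eye, about 1 mm off centre in x. Advancing to the seat.

Emit:
jog_arm(translation=[[-1,6,0],[-1,12,0],[-1,18,0],[-1,24,0],[-1,30,0],[-1,36,0],[-1,40,0],[-1,41,0],[-1,41,0]], turn=[0,0,0,0,0,0,0,0,0])

```text
clock: 10.85
position: [0.5982, 0.1909, 0.2408]
ee_rot: [0.707, 0.707, -0.0, -0.0]
ft_force: [1.1, -0.5, -4.5]
grip_width: 0.409
```

Run:
```python
from h import *
np.set_printoptions(precision=4,suppress=True)
w=manip.camera('wrist');s=manip.camera('scene')
o=manip.get_obs();print(o['position'],o['ft_force'],o['clock'])
im=np.hstack([cv2.resize(w['frame'][:300,170:390],(440,600)),cv2.copyMakeBorder(cv2.resize(s['frame'][160:260,325:395],(360,514),interpolation=3),0,86,0,0,0)])
cv2.imwrite('pics/h4.png',im[:,:,::-1])
```

```text
[0.5983 0.1901 0.2409] [ 0.3177  0.3949 -4.2788] 10.95
```

View pics/h4.png

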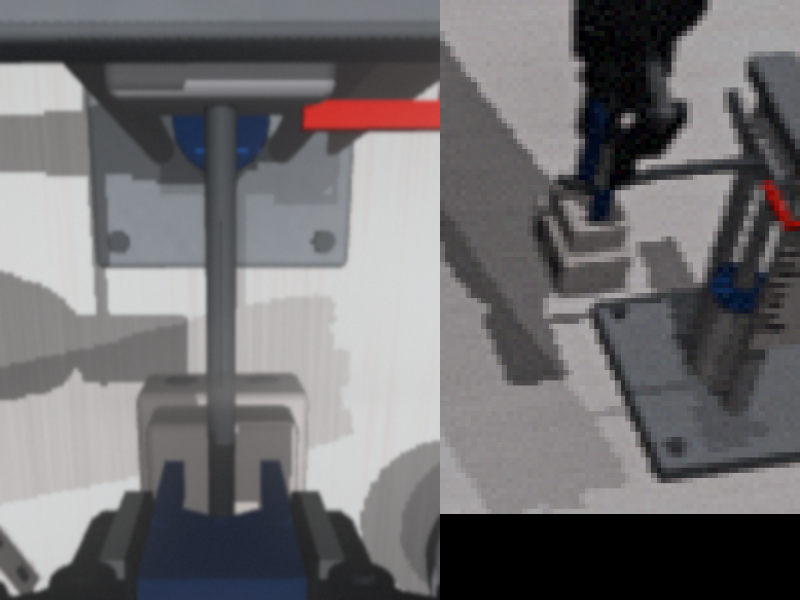

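The bar passes through the eye. Lowering slowly (24 mm/s).

Emit:
jog_arm(translation=[[0,0,-1],[0,0,-3],[0,0,-5],[0,0,-7],[0,0,-9],[0,0,-11],[0,0,-13],[0,0,-15],[0,0,-17],[0,0,-19],[0,0,-20.5],[0,0,-21]], turn=[0,0,0,0,0,0,0,0,0,0,0,0])

```text
clock: 11.95
position: [0.5982, 0.1901, 0.2196]
ee_rot: [0.707, 0.707, -0.0, -0.0]
ft_force: [-0.2, 0.4, -3.9]
grip_width: 0.413
```

Emit:
jog_arm(translation=[[0,0,-1],[0,0,-3],[0,0,-5],[0,0,-7],[0,0,-9],[0,0,-11],[0,0,-13],[0,0,-15],[0,0,-17],[0,0,-18.5],[0,0,-19],[0,0,-19]], turn=[0,0,0,0,0,0,0,0,0,0,0,0])

```text
clock: 12.95
position: [0.5982, 0.1901, 0.2005]
ee_rot: [0.707, 0.707, -0.0, -0.0]
ft_force: [-0.2, 1.0, -1.5]
grip_width: 0.416
```

```bash
cat > st.py <<'E'
from h import *
import time
np.set_printoptions(precision=3,suppress=True)
F=[];
for i in range(4):
  s=manip.camera('scene');o=manip.get_obs();F.append(o['ft_force'])
print(o['position'],np.mean(F,0),np.array(F)[:,2],o['clock'])
r=s['frame'].astype(int);m=(r[...,0]>120)&(r[...,1]<70)&(r[...,2]<70)
ys,xs=np.nonzero(m[165:260,365:410]);print('pointer px',xs.mean()+365,ys.mean()+165,len(xs))
print('seat', [(np.round(d['at'],1),round(d['confidence'],2)) for d in manip.pinpoint(s,'hook_seat')][:2])
import sys
if len(sys.argv)>1: cv2.imwrite('pics/'+sys.argv[1],cv2.resize(s['frame'][140:280,310:430],(514,600),interpolation=3)[:,:,::-1])
E
python3 st.py
```

```text
[0.598 0.19  0.201] [-0.142  0.253 -2.124] [-2.39  -1.286 -2.43  -2.391] 13.15
pointer px 391.0 203.5 22
seat []
```

Emit:
jog_arm(translation=[[0,0,-1],[0,0,-3],[0,0,-5],[0,0,-7],[0,0,-9],[0,0,-11],[0,0,-12.5],[0,0,-13],[0,0,-13]], turn=[0,0,0,0,0,0,0,0,0])

```text
clock: 13.95
position: [0.5982, 0.1901, 0.1876]
ee_rot: [0.707, 0.707, -0.0, -0.0]
ft_force: [-0.2, 0.4, -1.2]
grip_width: 0.413
```

```bash
sed -i 's/range(4)/range(14)/' st.py; python3 st.py
```

```text
[0.598 0.19  0.188] [-0.337  0.163 -0.986] [-0.818 -0.819 -1.025 -0.971 -0.358 -1.512 -0.286 -0.672 -1.276 -1.384
 -1.466 -1.981 -0.627 -0.607] 14.65
pointer px 389.6 206.35 20
seat []
```

Emit:
jog_arm(translation=[[0,0,-1],[0,0,-2.5],[0,0,-4],[0,0,-5.5],[0,0,-7],[0,0,-8],[0,0,-8],[0,0,-8]], turn=[0,0,0,0,0,0,0,0])

```text
clock: 15.37
position: [0.5983, 0.1901, 0.1797]
ee_rot: [0.707, 0.707, -0.0, -0.0]
ft_force: [0.0, 0.1, -0.3]
grip_width: 0.409
```

```bash
sed -i 's/range(14)/range(24)/' st.py; python3 st.py h5.png
```

```text
[0.598 0.19  0.18 ] [-0.309  0.329 -0.269] [ 0.249 -0.171 -0.393 -0.062 -0.775 -0.767  0.268 -1.014 -0.317 -0.73
 -0.476 -0.922 -0.318 -1.122 -0.508 -0.558  0.222  0.329  0.735  0.051
 -0.796 -0.703  0.904  0.423] 16.5667
pointer px 389.17391304347825 208.47826086956522 23
seat []
```

View pics/h5.png

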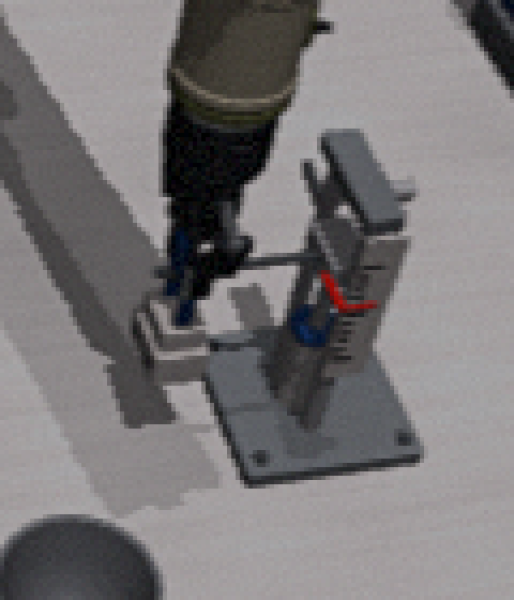

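Residual is 0.27 N. I'll lower 2.5 mm more, then open.

Emit:
jog_arm(translation=[[0,0,-1],[0,0,-2],[0,0,-2.5],[0,0,-2.5],[0,0,-2.5],[0,0,-2.5]], turn=[0,0,0,0,0,0], grip_force=20)

```text
clock: 17.12
position: [0.5983, 0.1901, 0.1772]
ee_rot: [0.707, 0.707, -0.0, -0.0]
ft_force: [-0.6, 0.1, 0.9]
grip_width: 0.412
```

```bash
python3 st.py
```

```text
[0.598 0.19  0.177] [-0.329  0.407  0.407] [ 0.573  0.209 -0.332 -0.022  1.002  0.143  0.325  0.766  0.936  0.427
  0.942  0.646  0.087  0.579 -0.036  0.496  0.375 -0.441  0.158  0.271
  1.532  0.368  0.413  0.359] 18.3167
pointer px 388.88235294117646 208.47058823529412 17
seat [(array([351.9, 202.1]), 0.82)]
```

Emit:
jog_arm(translation=[[0,0,0.5],[0,0,1],[0,0,1],[0,0,1],[0,0,1],[0,0,1]], turn=[0,0,0,0,0,0])

```text
clock: 18.87
position: [0.5983, 0.1901, 0.1782]
ee_rot: [0.707, 0.707, -0.0, -0.0]
ft_force: [-0.1, -0.9, 0.5]
grip_width: 0.411
```

```bash
python3 st.py
```

```text
[0.598 0.19  0.178] [-0.241  0.508  0.169] [ 1.118  0.245 -0.474  0.04   0.338 -0.502 -0.005 -0.146  0.262  0.437
  0.337  0.046 -0.394  0.236  0.304  0.514  0.124  0.494  0.962  0.933
  0.29  -1.009  0.459 -0.562] 20.0667
pointer px 388.72222222222223 208.05555555555554 18
seat []
```

Emit:
jog_arm(translation=[[0,0,0],[0,0,0],[0,0,0],[0,0,0],[0,0,0],[0,0,0]], turn=[0,0,0,0,0,0], grip=62)

```text
clock: 20.62
position: [0.5983, 0.1901, 0.1782]
ee_rot: [0.707, 0.707, -0.0, -0.0]
ft_force: [0.1, 0.5, -0.1]
grip_width: 0.725
```

```bash
sed -i 's/range(24)/range(8)/' st.py; python3 st.py
```

```text
[0.598 0.19  0.178] [ 0.062 -0.051 -0.194] [-1.099 -1.06   0.338 -0.458  0.427 -0.017 -0.333  0.651] 21.0167
pointer px 388.9 208.2 20
seat [(array([354. , 200.1]), 0.5)]
```

Hanging freely, with the pointer unchanged on release. Retracting straight up, then on to the button.

Emit:
jog_arm(translation=[[0,0,4],[0,0,12],[0,0,24],[0,0,40],[0,0,60],[0,0,80],[0,0,100],[0,0,115],[0,0,120],[0,0,120]], turn=[0,0,0,0,0,0,0,0,0,0])

```text
clock: 21.9
position: [0.5989, 0.1901, 0.3003]
ee_rot: [0.707, 0.707, 0.001, 0.0]
ft_force: [-0.6, 0.3, 0.0]
grip_width: 0.722
```

```bash
python3 st.py
```

```text
[0.598 0.19  0.298] [ 0.018  0.344 -0.306] [-0.765 -1.545 -0.592 -0.685  0.481 -0.134  0.12   0.673] 22.3
pointer px 389.17391304347825 208.52173913043478 23
seat [(array([352.9, 206.2]), 0.63)]
```

Emit:
jog_arm(translation=[[0,-35,0],[-15,-75,0],[-25,-115,0],[-35,-155,0],[-45,-195,0],[-50,-235,0],[-50,-275,0],[-55,-315,0],[-55,-355,0],[-60,-395,0],[-60,-430,0],[-60,-430,0]], turn=[0,0,0,0,0,0,0,0,0,0,0,0], grip=0)

```text
clock: 23.35
position: [0.5352, -0.2482, 0.298]
ee_rot: [0.711, 0.703, -0.002, 0.001]
ft_force: [-0.8, -0.1, 0.7]
grip_width: 0.002
```

Emit:
jog_arm(translation=[[0,-30,-30],[-5,-60,-60],[-7,-85,-90],[-7,-98,-110],[-7,-98,-110],[-7,-98,-110]], turn=[0,0,0,0,0,0])

```text
clock: 23.85
position: [0.5272, -0.3467, 0.1868]
ee_rot: [0.712, 0.702, -0.003, -0.0]
ft_force: [0.6, 0.3, 0.8]
grip_width: 0.002
```

```bash
python3 st.py
python3 - <<'E'
from h import *
np.set_printoptions(precision=4,suppress=True)
w=manip.camera('wrist');s=manip.camera('scene');t=manip.camera('top')
o=manip.get_obs();print(o['position'],o['ee_rot'],o['joint_pos'],o['grip_width'],o['clock'])
U={}
for p,n in((w,'w'),(s,'s'),(t,'t')):
  r=p['frame'].astype(int);m=((r[...,0]>110)&(r[...,1]<r[...,0]*.4)&(r[...,2]<r[...,0]*.4)).astype(np.uint8)
  k,l,st,c=cv2.connectedComponentsWithStats(m)
  print(n,[(st[i].tolist(),np.round(c[i],1)) for i in range(1,k) if st[i,4]>8])
  print([(np.round(d['at'],1),round(d['confidence'],2)) for d in manip.pinpoint(p,'log_button_top')])
cv2.imwrite('pics/b1.png',w['frame'][:,:,::-1])
E
```

```text
[ 0.529 -0.346  0.189] [0.458 0.256 0.237] [ 1.269  0.046  0.098  0.852  0.139 -0.593 -0.477  0.56 ] 24.25
pointer px 389.09090909090907 208.4090909090909 22
seat [(array([352.7, 204.5]), 0.82)]
[ 0.5283 -0.346   0.1882] [ 0.7109  0.7033 -0.0018  0.0008] [-0.1327  0.4824  0.8708  1.5392 -0.3736  1.2952  0.773 ] 0.0025992300109038856 24.45
w [([65, 101, 26, 27, 542], array([ 77.3, 114. ])), ([272, 173, 23, 14, 204], array([282. , 179.5]))]
[(array([285.8, 182.9]), 0.71), (array([ 73.1, 112.6]), 0.7)]
s [([385, 204, 13, 8, 24], array([389.5, 208.6])), ([127, 228, 11, 8, 64], array([132.1, 231.5])), ([187, 234, 8, 6, 36], array([190.3, 236.8]))]
[(array([192.5, 237.8]), 0.5), (array([205.8, 193.5]), 0.5), (array([378.9, 234.9]), 0.46), (array([133.3, 231.6]), 0.42)]
t [([149, 178, 3, 12, 25], array([150. , 183.8])), ([440, 238, 11, 11, 106], array([445., 243.]))]
[(array([445.5, 244.6]), 0.65)]
```

Run:
```python
from h import *
np.set_printoptions(precision=4,suppress=True)
w=manip.camera('wrist');s=manip.camera('scene');t=manip.camera('top')
for z in(.03,.04,.05): print(z,atz(w,(283.5,184.5),z),atz(s,(190.8,237.3),z),atz(t,(378,229.5),z))
print(tri([ray(w,(283.5,184.5)),ray(s,(190.8,237.3)),ray(t,(378,229.5))]))
r=w['frame'].astype(int);m=((r[...,0]>90)&(r[...,1]<r[...,0]*.5)&(r[...,2]<r[...,0]*.5))
for q in range(168,200,3):
  x=np.nonzero(m[q,240:330])[0]+240;print(q,(x.min(),x.max(),len(x)) if len(x) else None)
cv2.imwrite('pics/b1.png',cv2.resize(w['frame'][90:300,150:430],None,fx=2.5,fy=2.5)[:,:,::-1])
```

```text
0.03 [ 0.5302 -0.3411  0.03  ] [ 0.5246 -0.3381  0.03  ] [ 0.5304 -0.3435  0.03  ]
0.04 [ 0.5302 -0.3388  0.04  ] [ 0.5328 -0.337   0.04  ] [ 0.5288 -0.3413  0.04  ]
0.05 [ 0.5301 -0.3366  0.05  ] [ 0.541  -0.3359  0.05  ] [ 0.5273 -0.3391  0.05  ]
(array([ 0.5298, -0.3396,  0.037 ]), [0.00039152066654317766, 0.0022639736692320156, 0.0023829337486849893])
168 None
171 None
174 (np.int64(277), np.int64(292), 16)
177 (np.int64(274), np.int64(295), 22)
180 (np.int64(273), np.int64(296), 24)
183 (np.int64(272), np.int64(297), 26)
186 (np.int64(272), np.int64(297), 26)
189 (np.int64(273), np.int64(295), 23)
192 (np.int64(276), np.int64(293), 18)
195 None
198 None
```

View pics/b1.png

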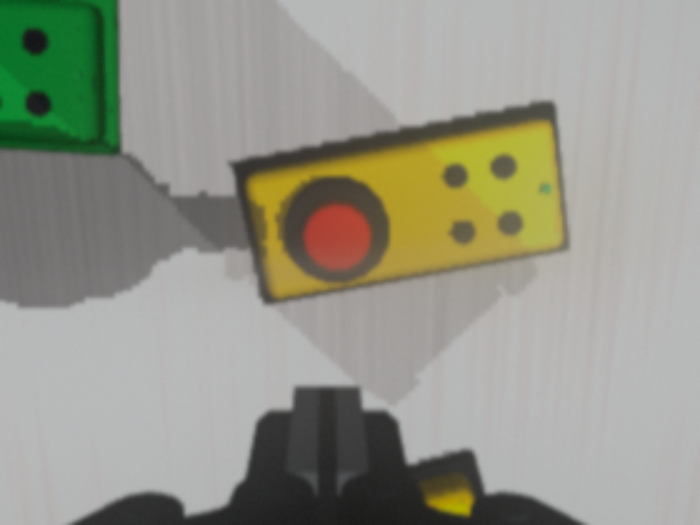

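The full red button is visible at wrist (284,184), i.e. (0.530,-0.339), with its top at about 0.037 m. Descending in stages.

Emit:
jog_arm(translation=[[2,7,-20],[2,7,-50],[2,7,-80],[2,7,-105],[2,7,-122],[2,7,-132],[2,7,-138],[2,7,-138]], turn=[0,0,0,0,0,0,0,0])

```text
clock: 25.42
position: [0.5299, -0.3391, 0.0494]
ee_rot: [0.711, 0.703, -0.002, 0.0]
ft_force: [1.1, 0.9, 0.0]
grip_width: 0.0
```

Run:
```python
from h import *
np.set_printoptions(precision=4,suppress=True)
fs=[]
F=[]
for i in range(40):
  s=manip.camera('scene');fs.append(s['frame'][180:265,330:372].astype(float));o=manip.get_obs();F.append(o['ft_force'][2])
fs=np.array(fs);n=fs[:20]
print(o['position'],np.mean(F),o['clock'])
# motion vs noise: correlation of template shifts
tm=fs.mean(0).astype(np.uint8);g=cv2.cvtColor(tm,6).astype(np.float32)
S=np.array([cv2.phaseCorrelate(g,cv2.cvtColor(f.astype(np.uint8),6).astype(np.float32))[0] for f in fs])
print('shift std px',S.std(0),'range',np.ptp(S,axis=0)); print('temporal std max/median',fs.std(0).max(),np.median(fs.std(0)))
d=fs.std(0).max(2);print(np.argwhere(d>12)[:10])
```

```text
[ 0.5302 -0.3392  0.05  ] 0.08101886658700798 27.4167
shift std px [0.021  0.0198] range [0.086  0.0921]
temporal std max/median 6.523754670433278 1.8781639970992958
[]
```

The jaw is still (under 0.1 px of motion). Pressing.

Emit:
jog_arm(translation=[[0,0,-3],[0,0,-6],[0,0,-9],[0,0,-12],[0,0,-14],[0,0,-15],[0,0,-15],[0,0,-15]], turn=[0,0,0,0,0,0,0,0])

```text
clock: 28.08
position: [0.5303, -0.3393, 0.036]
ee_rot: [0.711, 0.703, -0.002, 0.001]
ft_force: [-4.9, 4.0, 14.7]
grip_width: -0.003
```

```bash
python3 st.py
```

```text
[ 0.53  -0.339  0.036] [-4.424  4.361 14.76 ] [14.429 14.191 13.824 14.829 16.255 13.949 15.766 14.84 ] 28.4833
pointer px 389.17391304347825 208.52173913043478 23
seat [(array([352.2, 203.8]), 0.71)]
```

It reads 14.8 N, so it is bottomed. I'll lift in steps to check that the spring profile is the button's.

Emit:
jog_arm(translation=[[0,0,1],[0,0,2],[0,0,2],[0,0,2]], turn=[0,0,0,0])

```text
clock: 28.87
position: [0.5303, -0.3392, 0.038]
ee_rot: [0.711, 0.703, -0.002, 0.001]
ft_force: [-1.5, 1.5, 3.5]
grip_width: 0.002
```

```bash
python3 st.py
```

```text
[ 0.53  -0.339  0.038] [-1.525  1.083  4.015] [4.132 3.126 3.983 4.244 3.997 4.776 4.147 3.716] 29.2667
pointer px 389.17391304347825 208.52173913043478 23
seat [(array([353.2, 205.4]), 0.85)]
```

Emit:
jog_arm(translation=[[0,0,1],[0,0,2],[0,0,2],[0,0,2]], turn=[0,0,0,0])

```text
clock: 29.65
position: [0.5303, -0.3392, 0.04]
ee_rot: [0.711, 0.703, -0.002, 0.001]
ft_force: [-1.1, 0.3, 2.6]
grip_width: -0.0
```

```bash
python3 st.py
```

```text
Traceback (most recent call last):
  File "st.py", line 6, in <module>
    s=manip.camera('scene');o=manip.get_obs();F.append(o['ft_force'])
ValueError: 200 camera calls are used up
```

The force profile (14.8, 4.0, 2.6 N over 4 mm) matches the button spring, so it was pressed fully. Retracting.

Emit:
jog_arm(translation=[[0,0,2],[0,0,6],[0,0,15],[0,0,30],[0,0,55],[0,0,80],[0,0,95],[0,0,100],[0,0,100],[0,0,100]], turn=[0,0,0,0,0,0,0,0,0,0])

```text
clock: 30.63
position: [0.5302, -0.339, 0.1398]
ee_rot: [0.711, 0.703, -0.001, 0.0]
ft_force: [0.2, 0.3, -0.9]
grip_width: 0.004
```

```bash
python3 -c "
from workcell import manip
o=manip.get_obs();print(o['position'],o['ft_force'],o['clock']);print(manip.hand_in())"
```

```text
[ 0.530226   -0.33896802  0.13981422] [ 0.18396404  0.2632604  -0.86651496] 30.6333
the job is handed in; nothing more can be done
None
```

The blue-framed white jaw (about 4.2 N) hangs on the balance hook by its eye. The red button on the smaller yellow remote was pressed and let up, and the job was handed in at 30.6 s.

- **Hanging:** I lowered the jaw at about 24 mm/s at most. The wrist force was near zero before I opened the fingers, and the pointer stayed put when I let go and backed away. Before the press the jaw moved less than 0.1 px over 2 s.
- **Button press:** The wrist force read 14.8 N with the button bottomed, which is more push than it needed. It then fell to 4.0 N and 2.6 N as I lifted 2 mm at a time, which fits the button's spring. The pointer was still unchanged while the button was held down.
- **Not checked:** My 200 camera calls ran out during the lift, so the last picture check failed. I have no picture of the jaw or the button after the final retreat. The arm ended 0.14 m above the bench, clear of everything, with only noise-level wrist force.

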